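# Fetch a sleeve out of a deep tool pocket with sprung tongs

## Task

A steel sleeve has slipped to the bottom of the tall wooden tool pocket, too deep and narrow for your fingers. Take the sprung tongs from their sloping holder, lift the sleeve out with them without touching it with your fingers, and stand it upright on the floor of the round wooden dish. Then put the tongs back fully down in their holder; drop neither the sleeve nor the tongs, and leave the mallet, the jar and the bowl where they are.

Things in the scene. Friction and masses are not known exactly. Their poses are not given: they have to be found in the camera images.
- tongs_grip (a point): Sprung tongs, 155 mm long, 180 g: two parallel flat steel legs 18 mm wide (x), dark wood scales outside their upper part, a spring unit between. This point: centre line, 125 mm above the tips, 30 mm below the top; pinch here. z: tips to top; y: across the legs, the squeezing direction. Flat parallel scales, 95 to 155 mm above the tips, 60 mm over the outside when free. Start: tips down in the holder.
- tongs_tip (a point): Midway between the tips of the tongs, at their lower end (axes as tongs_grip). When free the legs leave 40 mm between them and measure 48 mm over the outside, from the tips up to 95 mm above them.
- leg_a (a joint): How far each tongs leg is pressed in (m): 0 free, 0.007 shut on the sleeve (scales then 46 mm over the outside), 0.012 end stop. Both legs move equally and stay parallel. The spring pushes back with 8.4 N when free plus 0.7 N per mm of each leg and reopens them by itself. Pressed in 1 to 3 mm each, the tongs can be carried still open.
- holder_socket: Sloping wooden socket holding the tongs, fixed. Origin: centre of its inner floor, 28 mm above the table. z: its axis, out through the mouth, 30 degrees from vertical, leaning towards the robot's side; y level; x across. Inside 30 mm (x) by 58 mm (y), 75 mm deep (lower wall, -x, 92 mm), walls 8 mm. Tongs at home: tips on this floor, tongs' z and y along the socket's z and y (either way round in y), off-centre or leaning by the play.
- holder_mouth (a point): Centre of the socket's mouth, 75 mm along its axis from its inner floor (axes as holder_socket).
- caddy: The tool pocket: upright open-topped hardwood box on a 110 x 120 x 15 mm foot, fixed. Origin: centre of its underside, z up. Inside 30 mm (x) by 60 mm (y), walls 12 mm; its floor is 15 mm, its rim 130 mm above the table. The tongs' legs fit in along the long inside direction y, one at each side of the sleeve. 16 mm wide upright sight slots in the middle of the two broad walls (facing x and -x).
- caddy_mouth (a point): Centre of the pocket's mouth, at the height of its rim, 130 mm above the table.
- sleeve_center (a point): Centre (half-way up) of the steel sleeve: upright cylinder 26 mm in diameter, 60 mm tall, 100 to 170 g, standing on the pocket's floor, its top 55 mm below the rim, up to 4 mm off the middle along the pocket's y. z along its axis.
- dish: Round turned dish of pale wood, fixed, 152 mm across the rim, 26 mm high. Origin: centre of its underside; its flat inside floor is 8 mm above the table and about 110 mm across.
- dish_floor (a point): Centre of the dish's flat inside floor, 8 mm above the table.
- bowl: Bystander: thin pale wooden bowl, 130 mm across, 55 mm high; origin under its centre. Leave alone.
- jar: Bystander: amber glass jar with dark lid, 70 mm across, 80 mm high; origin under its centre. Leave alone.
- mallet: Bystander: lying wooden mallet, head 70 x 110 x 60 mm, handle 160 mm along its x; origin under the head's centre. Leave alone.
Things that resemble listed ones, but are neither listed nor needed, are in the scene too. Leave any yellow look-alike of the dish alone.

How it is judged:
On the way, in this order (a step that is already met when the one before it is completed fails the run):
1. the tongs are out of the holder (z of tongs_grip in the frame of holder_socket above 0.21 m), for 0.1 s.
2. the sleeve, gripped in the tongs, is clear above the pocket (height (world z) of sleeve_center above 0.162 m and contact force between sleeve and tongs above 0.5 N), for 0.1 s.
3. the sleeve stands upright on the dish's floor, let go by the tongs (horizontal distance between sleeve_center and dish_floor below 0.045 m and z of sleeve_center in the frame of dish between 0.034 and 0.042 m and angle between sleeve_center's own z axis and vertical below 0.1 rad and contact force between sleeve and tongs below 0.05 N), for 0.2 s.
At the end, for the whole second after the job is handed in: The sleeve stands upright (within 6 degrees) on the dish's inside floor, its axis within 45 mm of the dish's centre, not touched by the tongs; the tongs are back tips down on the floor of their holder (within 6 mm along its axis, leaning no more than 11 degrees in it); both at rest (all of step 3 and z of tongs_grip in the frame of holder_socket between 0.119 and 0.131 m and x of tongs_grip in the frame of holder_socket between -0.02 and 0.02 m and y of tongs_grip in the frame of holder_socket between -0.015 and 0.015 m and angle between the z axis of tongs_grip and the z axis of holder_socket, either way round below 0.2 rad and linear speed of each of sleeve, tongs below 0.02 m/s).
It fails at once if the fingers touch the sleeve (contact force between sleeve and the fingers above 0.5 N).
It fails at once if the sleeve is dropped (falls more than about 2 cm) (linear speed of sleeve above 0.65 m/s and contact force between sleeve and tongs below 0.05 N).
It fails at once if the tongs are dropped (fall more than about 3 cm) (linear speed of tongs above 0.75 m/s and contact force between tongs and the fingers below 0.05 N).
It fails at once if a bystander is moved by more than 2 cm (distance of any of bowl, jar, mallet from where it was at the start of the episode above 0.02 m).
It also fails if it takes over 61 s, if anything falls off the work surface, if the arm or the gripper's body presses on something with over 40 N, if the wrist force passes 120 N, or if a joint passes its speed limit or range.

## Robot

A 6-joint arm with a two-finger parallel gripper is mounted at the origin on the work surface. World frame = base frame: x ahead of the robot, y to its left, z up, the work surface at z = 0. Lengths are in m, angles in rad, forces in N, time in s.
With the tool pointing down it reaches from about 0.25 to 0.775 m from the base axis. Payload 4 kg.
Tool frame: the origin (TCP) lies at the centre of the arm's flange, where the gripper is bolted on; the fingertips stand 199 mm ahead of it and the grasp point (between the pads) lies 180 mm ahead of it (robot.tcp_to_tips is the z of the fingertips in the tool frame, in m); z points along the fingers, y is the line along which they close (so a half turn about z gives the same grasp; the last joint's range is limited). The gripper opens to 94 mm and grips with 3 to 60 N. Pads are 16 mm wide; open, the fingers measure 119 mm over their backs; the gripper's body (75 mm by 177 mm) begins 78 mm behind the grasp point.
Start: joints at [1.194, 0.087, 1.371, -0, 1.684, -0.103], TCP at [0.149, 0.53, 0.405] pointing down, gripper open.
Joint ranges: [-3.1, 3.1], [-0.76, 2.03], [0.27, 2.55], [-1.08, 4.22], [0.17, 2.65], [-2.57, 2.57]. Speed limits (rad/s): [2.79, 2.79, 3.14, 3.14, 3.14, 3.14].

## Interface

Orientations are given as [roll, pitch, yaw] about the fixed x, y, z axes, in that order (R = Rz(yaw) Ry(pitch) Rx(roll)).
In Python, from bench import robot gives the robot as it stands.
- The arm moves only by the tool play_rows, never from a script. Its arguments are lists of equal length, an entry for each row: "translation": the shift along the tool's x, y, z scaled (see below), a list of three; "twist": the turn, a rotation vector about the tool's x, y, z scaled (see below), a list of three; "gripper": the opening, from -1 (shut) to 1 (fully open). A call has 1 to 8 rows; each row shifts and turns the commanded pose from where the row before left it, along the tool's axes as they then stand; what a row does not reach is not made up. The controller multiplies each number of a shift by 0.04 m and each number of a turn by 0.1 rad. A row lasts 1/10 s, in which the tool goes at most 50 mm and 8.59 degrees, less where a joint would pass 70% of its speed; a pose out of reach is approached as far as the arm can. A call with a number of a shift or a turn outside -1 to 1 is refused whole. A call with a gripper value outside its range is refused whole. The fingers move at their own pace and stop on an object; the grip force is fixed at half the most. Time passes only in rows, so rows that do not move let the fingers close. It gives the time, the measured TCP pose, the force, the opening and the grip force at its end, in the units of the state.
- robot.get_obs(): the state, without advancing time (a new reading comes with each control period).
- robot.snapshot(name): name is "scene" or "top" or "wrist"; returns the picture (400x640x3 uint8, red, green, blue); there is no depth.
- robot.camera_model(name): a dict with "camera_matrix" (3x3 intrinsics, pixels), "rvec" (rotation vector, rad) and "tvec" (3), from world to camera coordinates, as OpenCV has them. Camera axes: x right, y down, z forward; pixel columns grow to the right and rows downward; lengths in m; the calibration is good to about 2 mm. A picture is of the moment at which its call begins: read the wrist's pose just before it. camera_model takes no time and is no camera call; for the wrist camera it gives the pose at the moment of the call.
- robot.close_job(): hands the job in; it is judged then, once.
Trained networks look in the newest picture that a camera, given by its name, has taken for a name from the list of things; names that differ only in an ending like _2 or _b are one class to them, and where a whole thing is asked for, a point or a joint stands for the part that bears it (a point fixed in the world has none). Each returns a list of dicts, best first, with "score" (0 to 1); they miss things now and then, are a little off and sometimes report something else, mostly with a low value. They report only what shows in the picture. A call takes as long as a camera call. They do not tell look-alikes from the thing itself.
- robot.recognise(name, camera): "centre" ([x, y, z] in m, in world coordinates, good to about 4 mm: the middle of the surface that is visible of it).
- robot.spot_point(name, camera): "centre" ([x, y, z] in m, in world coordinates, good to about 4 mm: a listed point, or the origin of a listed thing).
The state is a dict: "time": time; "joint_positions": joint angles; "qvel": joint speeds; "joint_torque": joint torques, N m; "tool_pos": TCP position; "ee_rot": TCP orientation; "wrist_force": force on the tool from outside, world axes, zero at the start; "wrist_torque": the same for the moment, N m; "width": finger opening in m; "finger_force": force on a finger pad.
Only numpy, scipy, OpenCV 4.12 (cv2) and the standard library are available. Lean on these libraries where they do the work, as an engineer would, in place of code of your own. Each camera call takes 0.05 s, during which the arm holds its last target. There are 200 camera calls.

## Working session

There is one attempt and no reset: what is moved stays moved. The work goes in short steps, Python scripts to look and compute and a tool call to move; the robot and the scene stay as the last step left them, time stands still between calls to the robot, and variables do not carry over. Pictures are saved under pics/ and viewed, at most 10 in all, crops included, and the job is handed in when it is done.

Besides the shell and the picture viewer there is one more tool, called after "Emit:" as name(argument=value, ...), one argument or row to a line, values as JSON. play_rows: Moves the arm, as the interface text tells. Its arguments: {"type":"object","properties":{"translation":{"type":"array","items":{"type":"array","items":{"type":"number","minimum":-1,"maximum":1}}},"twist":{"type":"array","items":{"type":"array","items":{"type":"number","minimum":-1,"maximum":1}}},"gripper":{"type":"array","items":{"type":"number"}}},"required":["translation","twist","gripper"]}

```bash
ls; mkdir -p pics
python3 - <<'E'
from bench import robot
import cv2,numpy as np
a=robot.snapshot("scene");b=robot.snapshot("top")
cv2.imwrite("pics/s0.png",a[:,:,::-1]);cv2.imwrite("pics/t0.png",b[:,:,::-1])
for n in ["tongs_grip","holder_socket","holder_mouth","caddy","caddy_mouth","sleeve_center","dish","dish_floor","bowl","jar","mallet"]:
  for c in ["scene","top"]:
    print(n,c,[(np.round(d["centre"],3).tolist(),round(d["score"],2)) for d in robot.spot_point(n,c)])
o=robot.get_obs();print(o)
E
```

```text
pics
tongs_grip scene [([0.548, 0.24, 0.135], 0.85)]
tongs_grip top [([0.551, 0.234, 0.134], 0.77)]
holder_socket scene [([0.611, 0.254, 0.03], 0.97)]
holder_socket top [([0.613, 0.252, 0.027], 0.82)]
holder_mouth scene [([0.578, 0.243, 0.095], 0.66)]
holder_mouth top [([0.576, 0.245, 0.095], 0.56)]
caddy scene [([0.515, -0.273, -0.0], 0.62)]
caddy top [([0.512, -0.27, -0.003], 0.64)]
caddy_mouth scene [([0.509, -0.266, 0.13], 0.89)]
caddy_mouth top [([0.507, -0.269, 0.13], 0.83)]
sleeve_center scene [([0.515, -0.271, 0.047], 0.45)]
sleeve_center top [([0.513, -0.268, 0.045], 0.65)]
dish scene [([0.572, 0.007, -0.0], 0.83), ([0.388, 0.354, -0.002], 0.8), ([0.369, -0.081, 0.007], 0.73), ([0.657, 0.431, 0.001], 0.66)]
dish top [([0.574, 0.001, -0.0], 0.89), ([0.387, 0.353, -0.005], 0.86), ([0.367, -0.079, 0.001], 0.78), ([0.655, 0.43, -0.001], 0.73), ([0.612, 0.255, 0.026], 0.23)]
dish_floor scene [([0.576, 0.002, 0.011], 0.95), ([0.366, -0.083, 0.008], 0.9), ([0.658, 0.426, 0.004], 0.88), ([0.391, 0.355, 0.008], 0.71)]
dish_floor top [([0.369, -0.081, 0.008], 0.93), ([0.39, 0.355, 0.0
[... 408 characters left out ...]
, 'joint_positions': array([ 1.19391634e+00,  8.72280643e-02,  1.37074058e+00, -4.20561926e-07,
        1.68359622e+00, -1.03139934e-01]), 'qvel': array([ 4.29199595e-04,  7.19553218e-04,  2.00149357e-03, -2.49833758e-04,
        1.54178607e-03, -4.90914585e-05]), 'joint_torque': array([ 1.80262814e-04, -3.40036082e+01, -3.02604854e+01,  7.17438734e-02,
        2.36776943e-02,  1.27045519e-05]), 'tool_pos': array([0.14870935, 0.52951424, 0.40466991]), 'ee_rot': array([3.14156506e+00, 3.27663955e-06, 2.86785255e+00]), 'wrist_force': array([ 1.44319047,  0.13023369, -0.8157922 ]), 'wrist_torque': array([ 0.04231299, -0.01340356,  0.00573176]), 'finger_force': 0.0, 'width': 0.09414747599839356}
```

View pics/s0.png

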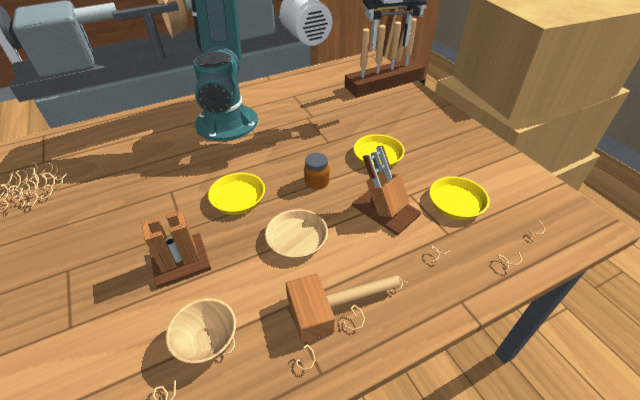

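View pics/t0.png

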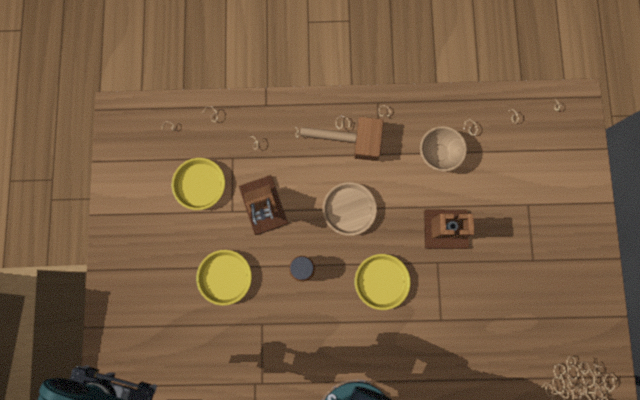

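In both views the pale dish is at scene (296,235) and top (350,209). Three yellow look-alikes are at top (199,184), (224,277) and (382,281). The pale one at about (0.574, 0.003) fits "pale wood". The holder is at top (263,205) and the pocket at top (452,225). I'll confirm with one crop that also gives me the yaws.

```bash
cat > h.py <<'E'
from bench import robot
import cv2,numpy as np
from scipy.spatial.transform import Rotation as Ro
def pix(P,cam):
    m=robot.camera_model(cam)
    return cv2.projectPoints(np.atleast_2d(np.float64(P)),np.float64(m["rvec"]),np.float64(m["tvec"]),np.float64(m["camera_matrix"]),None)[0][:,0]
def ray(uv,cam,z):
    m=robot.camera_model(cam);R=Ro.from_rotvec(np.ravel(m["rvec"])).as_matrix();t=np.ravel(m["tvec"])
    c=-R.T@t;d=R.T@np.linalg.inv(m["camera_matrix"])@[*uv,1];return c+d*(z-c[2])/d[2]
def pose(psi,tilt):  # tool axes: y level at psi+90deg, z down tilted
    a=np.array([-np.sin(tilt)*np.cos(psi),-np.sin(tilt)*np.sin(psi),np.cos(tilt)])
    y=np.array([-np.sin(psi),np.cos(psi),0]);return Ro.from_matrix(np.c_[np.cross(y,-a),y,-a]),a
def cur():
    o=robot.get_obs();return o["tool_pos"],Ro.from_euler("xyz",o["ee_rot"]),o
def plan(p1,R1,n,p0=None,R0=None):
    p,R,_=cur()
    if p0 is not None:p,R=np.array(p0),R0
    rv=(R.inv()*R1).as_rotvec();dp=(np.array(p1)-p)/n
    T=[]
    for i in range(n):
        Ri=R*Ro.from_rotvec(rv*i/n);T.append(np.round(Ri.inv().apply(dp)/.04,2).tolist())
    print("T",T,"W",np.round(rv/n/.1,2).tolist())
E
python3 - <<'E'
from h import *
im=cv2.imread("pics/t0.png")[145:265,235:485]
cv2.imwrite("pics/c0.png",cv2.resize(im,None,fx=3.2,fy=3.2,interpolation=cv2.INTER_CUBIC))
R,a=pose(.26,np.pi/6)
p=np.array([.549,.237,.135])+.29*a
print(p);plan(p,R,11)
E
```

```text
[0.40887345 0.19972332 0.38614737]
T [[-0.77, -0.56, 0.04], [-0.74, -0.6, 0.07], [-0.71, -0.63, 0.1], [-0.67, -0.67, 0.12], [-0.63, -0.7, 0.14], [-0.59, -0.73, 0.16], [-0.55, -0.76, 0.18], [-0.5, -0.79, 0.19], [-0.46, -0.81, 0.2], [-0.41, -0.84, 0.21], [-0.36, -0.86, 0.22]] W [-0.13, -0.46, -0.47]
```

View pics/c0.png

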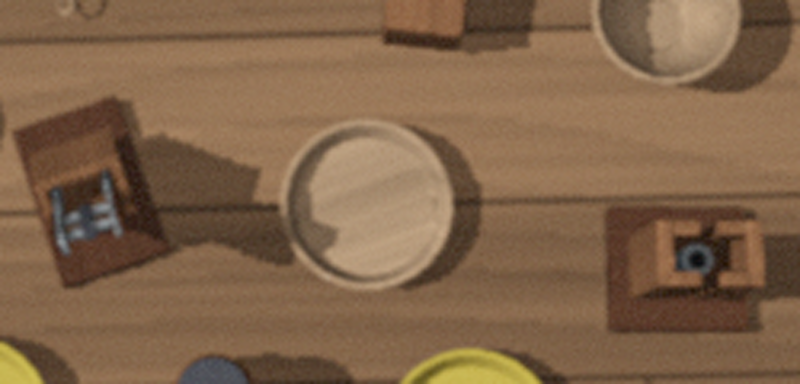

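The crop shows the pale dish at (368,205), the holder with the tongs at (90,205) turned about 18°, and the pocket with the sleeve inside at (697,257), nearly square to the axes. Going above the tongs now.

Emit:
play_rows(
  translation=[
    [-0.77,-0.56,0.04],
    [-0.74,-0.6,0.07],
    [-0.71,-0.63,0.1],
    [-0.67,-0.67,0.12],
    [-0.63,-0.7,0.14],
    [-0.59,-0.73,0.16],
    [-0.55,-0.76,0.18],
    [-0.5,-0.79,0.19],
  ],
  twist=[
    [-0.13,-0.46,-0.47],
    [-0.13,-0.46,-0.47],
    [-0.13,-0.46,-0.47],
    [-0.13,-0.46,-0.47],
    [-0.13,-0.46,-0.47],
    [-0.13,-0.46,-0.47],
    [-0.13,-0.46,-0.47],
    [-0.13,-0.46,-0.47],
  ],
  gripper=[1,1,1,1,1,1,1,1],
)

```text
time: 2.0
tool_pos: [0.3374, 0.2884, 0.3906]
ee_rot: [3.108, 0.381, -3.039]
wrist_force: [-0.6, 0.6, -0.2]
width: 0.094
finger_force: 0.0
```

Emit:
play_rows(
  translation=[
    [-0.46,-0.81,0.2],
    [-0.41,-0.84,0.21],
    [-0.36,-0.86,0.22],
    [0,0,0],
    [0,0,0],
  ],
  twist=[
    [-0.13,-0.46,-0.47],
    [-0.13,-0.46,-0.47],
    [-0.13,-0.46,-0.47],
    [-0.13,0,-0.47],
    [0,0,0],
  ],
  gripper=[1,1,1,1,1],
)

```text
time: 2.5
tool_pos: [0.4081, 0.1981, 0.3851]
ee_rot: [-3.134, 0.519, -2.837]
wrist_force: [-0.2, 0.3, 0.3]
width: 0.094
finger_force: 0.0
```

Run:
```python
from h import *
p,R,o=cur();print(o["time"],p,R.as_matrix().round(3).tolist(),o["wrist_force"])
cv2.imwrite("pics/w1.png",robot.snapshot("wrist")[:,:,::-1])
for n in ["tongs_grip","tongs_tip","holder_socket","holder_mouth"]:
  for c in ["wrist"]:
    for k in range(1): print(n,c,[(np.round(d["centre"],4).tolist(),round(d["score"],2)) for d in robot.spot_point(n,c)])
print(np.linalg.inv(R.as_matrix())@0 if 0 else pix([[.55,.237,.135],[.612,.253,.028],[.577,.244,.094]],"wrist"))
```

```text
2.5 [0.40807354 0.19814017 0.38514243] [[-0.828, -0.296, 0.476], [-0.26, 0.955, 0.142], [-0.496, -0.006, -0.868]] [-0.23675989  0.30145033  0.32869243]
tongs_grip wrist [([0.5487, 0.2365, 0.1339], 0.58)]
tongs_tip wrist []
holder_socket wrist [([0.6146, 0.2531, 0.0284], 0.98)]
holder_mouth wrist [([0.5779, 0.24, 0.0933], 0.83), ([0.566, 0.0015, -0.0003], 0.33)]
[[310.92327899 209.58820159]
 [310.77273569 185.57245767]
 [310.77396222 200.28264528]]
```

View pics/w1.png

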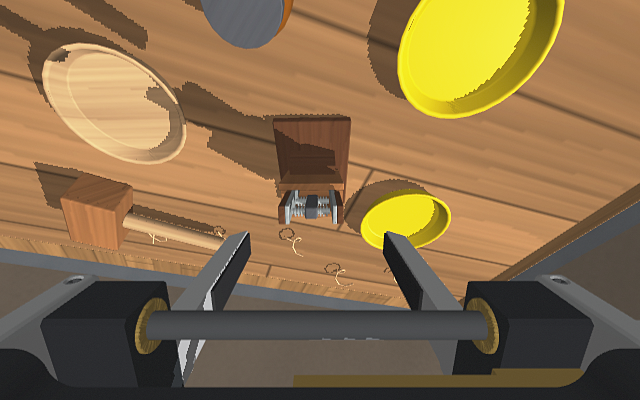

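The wrist view shows the tongs' top at (312,206), centred and square with the holder's foot, whose edges are at columns 274–351 and rows 118–186. The pale dish is at (115,103).

Run:
```python
from h import *
p,R,o=cur()
f=[ray(u,"wrist",.018) for u in [(274,118),(278,186),(351,118),(345,186)]]
for a,b in [(0,1),(2,3)]:
    d=f[b]-f[a];print(np.round(f[a],4),np.round(f[b],4),np.arctan2(d[1],d[0]))
d=f[2]-f[0];print("front edge",np.arctan2(-d[0],d[1]),np.linalg.norm(d))
t=[ray(u,"wrist",.152) for u in [(285,203),(341,203)]];d=t[1]-t[0];print("tongs",t,np.arctan2(-d[0],d[1]),np.linalg.norm(d))
psi=.30;R1,a=pose(psi,np.pi/6)
for k in (.18+.06,.18): q=np.array([.549,.2375,.1345])+k*a; print(q); 
q=np.array([.549,.2375,.1345])+.24*a;plan(q,R1,2)
```

```text
[0.5275 0.1806 0.018 ] [0.6368 0.2082 0.018 ] 0.2479287950787095
[0.4989 0.2704 0.018 ] [0.6057 0.3051 0.018 ] 0.3138665329445889
front edge 0.30828720854829966 0.0942717168788011
tongs [array([0.53102751, 0.20691658, 0.152     ]), array([0.51532238, 0.25570007, 0.152     ])] 0.311457459676649 0.0512491936720203
[0.43435962 0.20203758 0.3423461 ]
[0.46301972 0.21090318 0.29038457]
T [[-0.02, -0.08, 0.63], [-0.02, -0.08, 0.63]] W [-0.01, -0.02, 0.04]
```

Emit:
play_rows(
  translation=[
    [-0.02,-0.08,0.63],
    [-0.02,-0.08,0.63],
    [0,0,0.5],
    [0,0,0.5],
    [0,0,0.5],
    [0,0,0],
  ],
  twist=[
    [-0.01,-0.02,0.04],
    [-0.01,-0.02,0.04],
    [0,0,0],
    [0,0,0],
    [0,0,0],
    [0,0,0],
  ],
  gripper=[1,1,1,1,1,1],
)

```text
time: 3.35
tool_pos: [0.463, 0.2104, 0.2872]
ee_rot: [-3.141, 0.517, -2.842]
wrist_force: [-0.2, -0.2, -0.5]
width: 0.0937
finger_force: 0.0
```

Run:
```python
from h import *
p,R,o=cur();print(o["time"],p,R.as_matrix().round(3).tolist(),o["wrist_force"])
cv2.imwrite("pics/w2.png",robot.snapshot("wrist")[:,:,::-1])
m=R.as_matrix()
for n in ["tongs_grip","tongs_grip","holder_mouth"]:
    for d in robot.spot_point(n,"wrist")+robot.spot_point(n,"top"): print(n,np.round(d["centre"],4),np.round((m.T@(np.array(d["centre"])-p)),4))
```

```text
3.35 [0.46299343 0.21042746 0.28720888] [[-0.83, -0.295, 0.473], [-0.257, 0.956, 0.145], [-0.495, -0.001, -0.869]] [-0.21428754 -0.19797211 -0.46496881]
tongs_grip [0.5478 0.2323 0.1354] [-0.001  -0.004   0.1752]
tongs_grip [0.5514 0.234  0.1344] [-0.0039 -0.0034  0.178 ]
tongs_grip [0.5478 0.2323 0.1354] [-0.001  -0.004   0.1752]
tongs_grip [0.5514 0.234  0.1344] [-0.0039 -0.0034  0.178 ]
holder_mouth [0.5761 0.2446 0.0951] [-0.0077 -0.0005  0.2254]
```

View pics/w2.png

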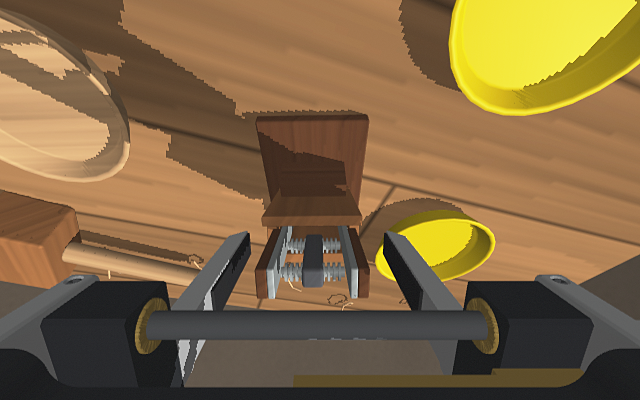

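The wrist view shows the tongs' top at (313,265), between fingers centred on about column 317, so I'll correct by about -2 mm in x and y. Then squeeze lightly to about 55 mm and lift along the axis.

Emit:
play_rows(
  translation=[
    [-0.05,-0.06,-0.06],
    [0,0,0],
    [0,0,0],
    [0,0,0],
    [0,0,0],
    [0,0,0],
  ],
  twist=[
    [0,0,0],
    [0,0,0],
    [0,0,0],
    [0,0,0],
    [0,0,0],
    [0,0,0],
  ],
  gripper=[1,0.17,0.17,0.17,0.17,0.17],
)

```text
time: 4.3
tool_pos: [0.4648, 0.2076, 0.2934]
ee_rot: [-3.141, 0.524, -2.843]
wrist_force: [0.8, -0.6, -0.4]
width: 0.0577
finger_force: 9.8
```

Emit:
play_rows(
  translation=[
    [0,0,-0.3],
    [0,0,-0.6],
    [0,0,-0.7],
    [0,0,-0.7],
    [0,0,-0.7],
    [0,0,0],
  ],
  twist=[
    [0,0,0],
    [0,0,0],
    [0,0,0],
    [0,0,0],
    [0,0,0],
    [0,0,0],
  ],
  gripper=[0.15,0.15,0.15,0.15,0.15,0.15],
)

```text
time: 4.9
tool_pos: [0.4065, 0.1899, 0.4022]
ee_rot: [-3.141, 0.532, -2.843]
wrist_force: [-0.6, -0.1, -1.2]
width: 0.0539
finger_force: 10.3
```

Run:
```python
from h import *
p,R,o=cur();print(o["time"],p,R.as_matrix().round(3).tolist(),o["wrist_force"],o["width"],o["finger_force"])
cv2.imwrite("pics/w3.png",robot.snapshot("wrist")[:,:,::-1]);cv2.imwrite("pics/s3.png",robot.snapshot("scene")[:,:,::-1]);robot.snapshot("top")
m=R.as_matrix()
for n in ["tongs_grip","tongs_tip"]:
  for c in ["wrist","top","scene"]:
    for d in robot.spot_point(n,c): print(n,c,d["score"],np.round(d["centre"],4),np.round((m.T@(np.array(d["centre"])-p)),4))
# above caddy: sleeve .513,-.269
R1,a=pose(0.0,0)
q=[.512,-.268,.18+.125+.16]
print(q);plan(q,R1,16)
```

```text
4.9 [0.40653678 0.18993566 0.40223768] [[-0.824, -0.294, 0.485], [-0.254, 0.956, 0.149], [-0.507, -0.001, -0.862]] [-0.59780573 -0.13482016 -1.188555  ] 0.05389204422983764 10.323799699544907
tongs_grip wrist 0.78 [0.4902 0.2161 0.2441] [0.0047 0.0005 0.1807]
tongs_grip top 0.53 [0.4944 0.2134 0.2386] [ 0.0047 -0.0033  0.1871]
tongs_grip scene 0.86 [0.4913 0.2182 0.2366] [0.0071 0.0022 0.1881]
tongs_tip top 0.62 [0.558  0.2351 0.1284] [ 0.0028 -0.0011  0.3162]
tongs_tip top 0.32 [0.4922 0.217  0.2374] [0.0062 0.0008 0.1876]
tongs_tip scene 0.86 [0.5559 0.2323 0.1322] [ 0.0033 -0.0032  0.3115]
[0.512, -0.268, 0.46499999999999997]
T [[-0.01, -0.73, -0.12], [-0.02, -0.73, -0.12], [-0.03, -0.73, -0.11], [-0.04, -0.73, -0.11], [-0.04, -0.73, -0.11], [-0.05, -0.73, -0.11], [-0.06, -0.73, -0.11], [-0.07, -0.73, -0.1], [-0.08, -0.73, -0.1], [-0.09, -0.73, -0.1], [-0.1, -0.73, -0.1], [-0.11, -0.73, -0.1], [-0.12, -0.72, -0.1], [-0.13, -0.72, -0.1], [-0.14, -0.72, -0.1], [-0.15, -0.72, -0.11]] W [0.05, 0.32, 0.18]
```

Emit:
play_rows(
  translation=[
    [-0.01,-0.73,-0.12],
    [-0.02,-0.73,-0.12],
    [-0.03,-0.73,-0.11],
    [-0.04,-0.73,-0.11],
    [-0.04,-0.73,-0.11],
    [-0.05,-0.73,-0.11],
    [-0.06,-0.73,-0.11],
    [-0.07,-0.73,-0.1],
  ],
  twist=[
    [0.05,0.32,0.18],
    [0.05,0.32,0.18],
    [0.05,0.32,0.18],
    [0.05,0.32,0.18],
    [0.05,0.32,0.18],
    [0.05,0.32,0.18],
    [0.05,0.32,0.18],
    [0.05,0.32,0.18],
  ],
  gripper=[0.15,0.15,0.15,0.15,0.15,0.15,0.15,0.15],
)

```text
time: 6.15
tool_pos: [0.4596, -0.0397, 0.432]
ee_rot: [3.123, 0.265, -2.997]
wrist_force: [-0.6, -1.1, -2.1]
width: 0.0542
finger_force: 10.3
```

Emit:
play_rows(
  translation=[
    [-0.08,-0.73,-0.1],
    [-0.09,-0.73,-0.1],
    [-0.1,-0.73,-0.1],
    [-0.11,-0.73,-0.1],
    [-0.12,-0.72,-0.1],
    [-0.13,-0.72,-0.1],
    [-0.14,-0.72,-0.1],
    [-0.15,-0.72,-0.11],
  ],
  twist=[
    [0.05,0.32,0.18],
    [0.05,0.32,0.18],
    [0.05,0.32,0.18],
    [0.05,0.32,0.18],
    [0.05,0.32,0.18],
    [0.05,0.32,0.18],
    [0.05,0.32,0.18],
    [0.05,0.32,0.18],
  ],
  gripper=[0.15,0.15,0.15,0.15,0.15,0.15,0.15,0.15],
)

```text
time: 6.95
tool_pos: [0.511, -0.2689, 0.4658]
ee_rot: [-3.139, 0.007, -3.14]
wrist_force: [-0.0, -1.3, -1.0]
width: 0.0542
finger_force: 10.3
```

Emit:
play_rows(
  translation=[
    [0,0,0],
    [0,0,0],
  ],
  twist=[
    [0,0,0],
    [0,0,0],
  ],
  gripper=[0.15,0.15],
)

```text
time: 7.15
tool_pos: [0.5109, -0.2681, 0.4653]
ee_rot: [-3.141, 0.008, -3.14]
wrist_force: [0.9, 0.3, -2.0]
width: 0.0543
finger_force: 10.3
```

```bash
cat > look.py <<'E'
from h import *
import sys
p,R,o=cur();print(o["time"],p,R.as_matrix().round(3).tolist(),o["wrist_force"],o["width"],o["finger_force"])
m=R.as_matrix()
S={c:robot.snapshot(c) for c in ["wrist","top","scene"]}
for c in S: cv2.imwrite(f"pics/{c}_{sys.argv[1]}.png",S[c][:,:,::-1])
for n in sys.argv[2:]:
  for c in S:
    for d in robot.spot_point(n,c): print(n,c,round(d["score"],2),np.round(d["centre"],4),np.round((m.T@(np.array(d["centre"])-p)),4))
E
python3 look.py 4 tongs_grip tongs_tip caddy_mouth caddy sleeve_center
python3 - <<'E'
import cv2,numpy as np
s=cv2.imread("pics/scene_4.png")[120:320,80:280];w=cv2.imread("pics/wrist_4.png")
cv2.imwrite("pics/v4.png",np.hstack([cv2.resize(s,(400,400),interpolation=cv2.INTER_CUBIC),w[:,120:520]]))
E
```

```text
7.15 [ 0.51089823 -0.26805711  0.46534308] [[-1.0, -0.002, 0.008], [-0.002, 1.0, -0.001], [-0.008, -0.001, -1.0]] [ 0.86658873  0.29839564 -1.97158359] 0.0542715730616491 10.321381241083145
tongs_grip top 0.73 [0.5741 0.2449 0.0936] [-0.0611  0.5132  0.3717]
tongs_grip top 0.46 [ 0.7704 -0.0571 -0.0021] [-0.2562  0.211   0.4693]
tongs_grip scene 0.74 [ 0.5069 -0.2629  0.28  ] [0.0055 0.0054 0.1853]
tongs_tip scene 0.82 [ 0.5142 -0.2704  0.1553] [-0.0008 -0.002   0.3101]
caddy_mouth wrist 0.88 [ 0.5157 -0.2654  0.1325] [-0.0022  0.003   0.3329]
caddy_mouth top 0.7 [ 0.5097 -0.2683  0.1315] [3.800e-03 1.000e-04 3.338e-01]
caddy_mouth scene 0.92 [ 0.5095 -0.2648  0.1341] [0.004  0.0036 0.3312]
caddy wrist 0.75 [ 0.5104 -0.2711  0.0016] [ 0.0042 -0.0026  0.4637]
caddy top 0.57 [ 0.5122 -0.2682 -0.0046] [2.400e-03 3.000e-04 4.699e-01]
caddy scene 0.78 [ 0.5125 -0.2687  0.0021] [ 2.100e-03 -2.000e-04  4.632e-01]
sleeve_center wrist 0.57 [ 0.5116 -0.274   0.0432] [ 0.0026 -0.0055  0.4221]
sleeve_center top 0.58 [ 0.5096 -0.2705  0.045 ] [ 0.0046 -0.002   0.4203]
sleeve_center scene 0.61 [0.4075 0.1371 0.0011] [0.1064 0.4058 0.463 ]
sleeve_center scene 0.6 [ 0.5144 -0.2695  0.0451] [-2.000e-04 -1.000e-03  4.203e-01]
```

View pics/v4.png

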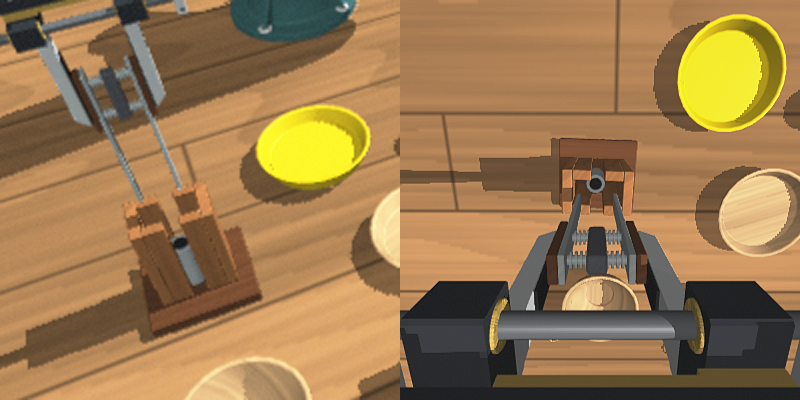

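Run:
```python
from h import *
import cv2
p,R,o=cur()
w=cv2.imread("pics/wrist_4.png");cv2.imwrite("pics/w4c.png",cv2.resize(w[130:260,255:385],(780,780),interpolation=cv2.INTER_CUBIC)[:600])
f=[ray(u,"wrist",.015) for u in [(279,138),(357,142)]];d=f[1]-f[0];print(f,np.arctan2(-d[0],d[1]),np.linalg.norm(d))
print("sleeve top",ray((316,180),"wrist",.075))
print("pixels: sleeve top c, mouth, tip", pix([[.512,-.270,.075],[.512,-.268,.13],p+R.apply([.002,-.001,.31])],"wrist"))
```

```text
[array([ 0.45406045, -0.32612277,  0.015     ]), array([ 0.45978525, -0.20707826,  0.015     ])] -0.04805249193710414 0.1191820896257226
sleeve top [ 0.50651356 -0.26945748  0.075     ]
pixels: sleeve top c, mouth, tip [[315.59977831 183.92010777]
 [317.04831756 194.10994828]
 [315.99534432 199.42670471]]
```

View pics/w4c.png

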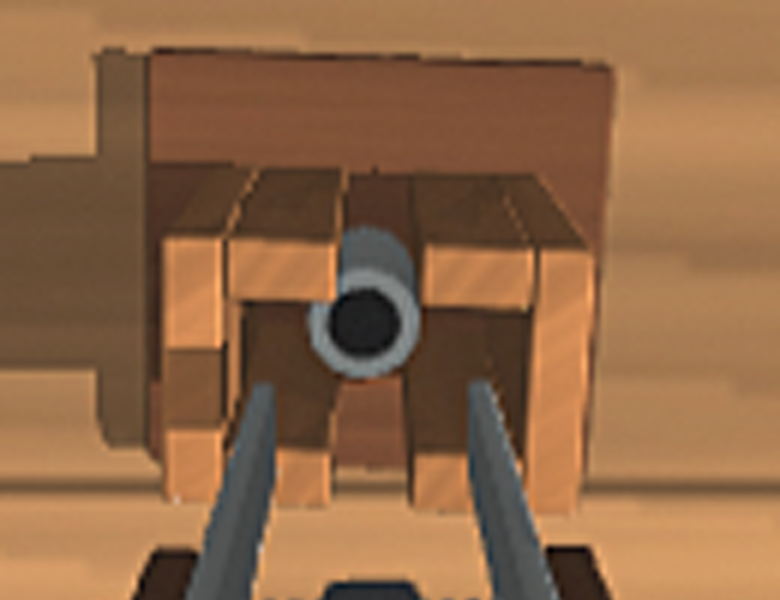

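The enlarged view shows the sleeve's top at crop (363,320), the mouth's centre at about (380,380), and the tips at (265,385) and (480,385). The tongs straddle the sleeve to within about 1–2 mm, and the pocket is yawed about -0.045 rad. I'll correct for both and go in.

Emit:
play_rows(
  translation=[
    [-0.04,-0.03,0],
    [0,0,0.3],
    [0,0,0.4],
    [0,0,0.4],
    [0,0,0],
  ],
  twist=[
    [0,0.05,0.45],
    [0,0,0],
    [0,0,0],
    [0,0,0],
    [0,0,0],
  ],
  gripper=[0.15,0.15,0.15,0.15,0.15],
)

```text
time: 8.55
tool_pos: [0.5118, -0.2685, 0.4183]
ee_rot: [3.14, -0.002, 3.1]
wrist_force: [-0.7, -0.2, -2.8]
width: 0.0547
finger_force: 10.3
```

```bash
python3 look.py 5 tongs_tip
python3 - <<'E'
import cv2,numpy as np
s=cv2.imread("pics/scene_5.png")[160:290,120:250];w=cv2.imread("pics/wrist_5.png")[130:260,255:385]
cv2.imwrite("pics/v5.png",np.hstack([cv2.resize(i,(400,400),interpolation=cv2.INTER_CUBIC) for i in (s,w)]))
E
```

```text
8.55 [ 0.51184902 -0.26848298  0.41834855] [[-0.999, 0.042, -0.002], [0.042, 0.999, 0.002], [0.002, 0.002, -1.0]] [-0.66031347 -0.24851704 -2.7901573 ] 0.05466109409167814 10.321285128593445
tongs_tip scene 0.58 [ 0.5108 -0.273   0.108 ] [ 2.000e-04 -5.100e-03  3.103e-01]
tongs_tip scene 0.17 [ 0.5113 -0.2693  0.1286] [-1.000e-04 -1.300e-03  2.897e-01]
```

View pics/v5.png

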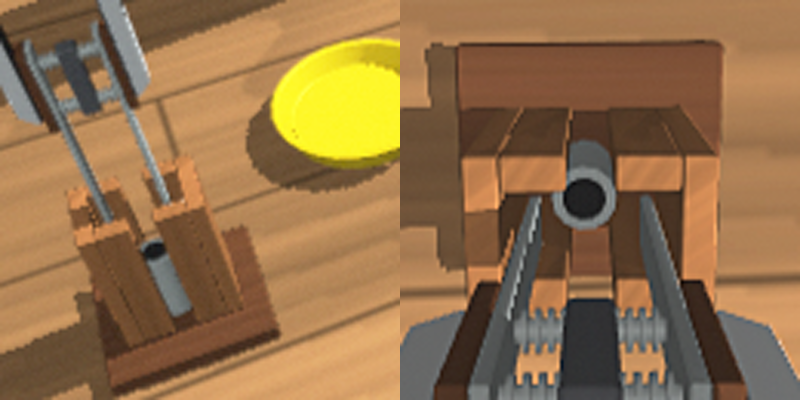

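Both views show the legs inside the mouth, one on each side of the sleeve: tips at (536,197) and (645,197), sleeve top at (584,198). Down now, then squeeze.

Emit:
play_rows(
  translation=[
    [0,-0.02,0.4],
    [0,0,0.4],
    [0,0,0.4],
    [0,0,0.45],
    [0,0,0],
  ],
  twist=[
    [0,0,0],
    [0,0,0],
    [0,0,0],
    [0,0,0],
    [0,0,0],
  ],
  gripper=[0.15,0.15,0.15,0.15,0.15],
)

```text
time: 9.35
tool_pos: [0.512, -0.2694, 0.354]
ee_rot: [3.141, -0.001, 3.099]
wrist_force: [-0.4, -0.1, -2.3]
width: 0.0541
finger_force: 10.3
```

Emit:
play_rows(
  translation=[
    [0,0,0],
    [0,0,0],
    [0,0,0],
    [0,0,0],
    [0,0,0],
  ],
  twist=[
    [0,0,0],
    [0,0,0],
    [0,0,0],
    [0,0,0],
    [0,0,0],
  ],
  gripper=[0,-0.2,-0.4,-0.4,-0.4],
)

```text
time: 9.85
tool_pos: [0.5126, -0.2697, 0.3579]
ee_rot: [-3.138, 0.006, 3.099]
wrist_force: [0.2, -0.2, 1.0]
width: 0.045
finger_force: 30.0
```

Emit:
play_rows(
  translation=[
    [0,0,-0.2],
    [0,0,-0.5],
    [0,0,-0.6],
    [0,0,-0.6],
    [0,0,-0.6],
    [0,0,-0.6],
    [0,0,-0.6],
    [0,0,0],
  ],
  twist=[
    [0,0,0],
    [0,0,0],
    [0,0,0],
    [0,0,0],
    [0,0,0],
    [0,0,0],
    [0,0,0],
    [0,0,0],
  ],
  gripper=[-0.4,-0.4,-0.4,-0.4,-0.4,-0.4,-0.4,-0.4],
)

```text
time: 10.65
tool_pos: [0.5116, -0.2691, 0.5088]
ee_rot: [-3.136, 0.01, 3.099]
wrist_force: [0.8, 0.1, -3.5]
width: 0.045
finger_force: 30.0
```

Emit:
play_rows(
  translation=[
    [0,0,-0.25],
    [0,0,0],
  ],
  twist=[
    [0,0,0],
    [0,0,0],
  ],
  gripper=[-0.4,-0.4],
)

```text
time: 10.85
tool_pos: [0.5118, -0.2693, 0.5142]
ee_rot: [-3.14, 0.003, 3.099]
wrist_force: [1.1, -0.3, -2.4]
width: 0.045
finger_force: 30.0
```

```bash
python3 look.py 6 sleeve_center tongs_tip dish_floor
python3 - <<'E'
import cv2,numpy as np
s=cv2.imread("pics/scene_6.png")[80:280,80:280];w=cv2.imread("pics/wrist_6.png")[100:300,220:420]
cv2.imwrite("pics/v6.png",np.hstack([cv2.resize(i,(400,400),interpolation=cv2.INTER_CUBIC) for i in (s,w)]))
from h import *
R1,a=pose(-.045,0)
p,R,o=cur()
plan([.574,.003,p[2]-.03],R1,9)
E
```

```text
10.85 [ 0.51184966 -0.2693249   0.51422239] [[-0.999, 0.043, 0.003], [0.043, 0.999, -0.002], [-0.003, -0.002, -1.0]] [ 1.08679663 -0.32935384 -2.36256007] 0.04497673273510929 29.98027592897415
sleeve_center top 0.44 [ 0.5088 -0.2673  0.2009] [0.0041 0.0024 0.3133]
sleeve_center scene 0.61 [ 0.5159 -0.2717  0.201 ] [-0.0032 -0.0016  0.3132]
tongs_tip wrist 0.75 [ 0.5141 -0.2673  0.2096] [-0.0012  0.0027  0.3046]
tongs_tip top 0.16 [ 0.5107 -0.268   0.1293] [0.0024 0.002  0.3849]
tongs_tip scene 0.65 [ 0.5108 -0.2717  0.2026] [ 0.0019 -0.0019  0.3116]
dish_floor wrist 0.77 [ 0.3692 -0.0831  0.008 ] [0.152  0.1809 0.5054]
dish_floor wrist 0.58 [0.5714 0.0053 0.0086] [-0.0462  0.2778  0.5053]
dish_floor wrist 0.58 [0.6157 0.2542 0.0281] [-0.0799  0.5283  0.4854]
dish_floor top 0.97 [0.576  0.005  0.0111] [-0.0508  0.2777  0.5028]
dish_floor top 0.94 [ 0.3683 -0.0782  0.0078] [0.1532 0.1857 0.5056]
dish_floor top 0.76 [0.6566 0.4266 0.0057] [-0.1134  0.7024  0.5076]
dish_floor top 0.56 [0.3897 0.3533 0.0099] [0.1502 0.6177 0.5028]
dish_floor scene 0.7 [0.3913 0.3556 0.0064] [0.1487 0.6201 0.5063]
dish_floor scene 0.65 [0.5739 0.004  0.0133] [-0.0488  0.2766  0.5006]
dish_floor scene 0.62 [ 0.3686 -0.0793  0.0083] [0.1528 0.1846 0.5051]
dish_floor scene 0.59 [0.6587 0.4267 0.0065] [-0.1155  0.7025  0.5069]
T [[-0.14, 0.76, 0.08], [-0.14, 0.76, 0.08], [-0.14, 0.76, 0.08], [-0.14, 0.76, 0.08], [-0.14, 0.76, 0.08], [-0.14, 0.76, 0.08], [-0.14, 0.76, 0.08], [-0.14, 0.76, 0.08], [-0.14, 0.76, 0.08]] W [-0.0, 0.0, 0.0]
```

View pics/v6.png

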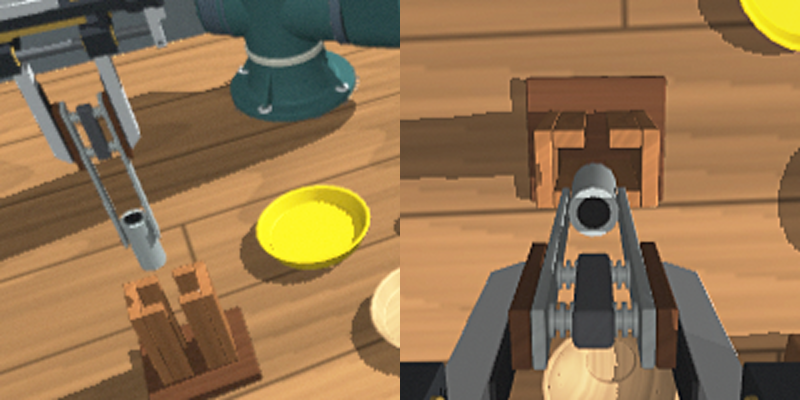

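The sleeve is lifted clear of the pocket, hanging straight between the legs: top at (134,217) left and (593,212) right. Now over the pale dish.

Emit:
play_rows(
  translation=[
    [-0.14,0.5,0],
    [-0.14,0.76,0.08],
    [-0.14,0.76,0.08],
    [-0.14,0.76,0.08],
    [-0.14,0.76,0.08],
    [-0.14,0.76,0.08],
    [-0.14,0.76,0.08],
    [-0.14,0.76,0.15],
  ],
  twist=[
    [0,0,0],
    [0,0,0],
    [0,0,0],
    [0,0,0],
    [0,0,0],
    [0,0,0],
    [0,0,0],
    [0,0,0],
  ],
  gripper=[-0.4,-0.4,-0.4,-0.4,-0.4,-0.4,-0.4,-0.4],
)

```text
time: 12.25
tool_pos: [0.5666, -0.0374, 0.4894]
ee_rot: [-3.139, 0.005, 3.099]
wrist_force: [-0.3, 0.4, -2.7]
width: 0.045
finger_force: 30.0
```

Emit:
play_rows(
  translation=[
    [-0.14,0.7,0.3],
    [0,0.3,0.5],
    [0,0,0.7],
    [0,0,0.5],
    [0,0,0],
    [0,0,0],
  ],
  twist=[
    [0,0,0],
    [0,0,0],
    [0,0,0],
    [0,0,0],
    [0,0,0],
    [0,0,0],
  ],
  gripper=[-0.4,-0.4,-0.4,-0.4,-0.4,-0.4],
)

```text
time: 12.85
tool_pos: [0.5742, 0.0009, 0.4091]
ee_rot: [-3.14, 0.003, 3.099]
wrist_force: [0.9, -0.4, -3.2]
width: 0.0449
finger_force: 30.0
```

```bash
python3 look.py 7 sleeve_center tongs_tip
python3 - <<'E'
import cv2,numpy as np
s=cv2.imread("pics/scene_7.png")[140:270,230:360];w=cv2.imread("pics/wrist_7.png")[100:300,220:420]
cv2.imwrite("pics/v7.png",np.hstack([cv2.resize(i,(400,400),interpolation=cv2.INTER_CUBIC) for i in (s,w)]))
from h import *
p,R,o=cur()
b=p+np.array([0,0,-.313])
for c in ("scene","wrist"):
  q=pix([b+[0,0,.03],b-[0,0,.03]],c); print(c,(q-([230,140] if c=="scene" else [220,100]))*(400/130 if c=="scene" else 2))
E
```

```text
12.85 [0.57419042 0.00086525 0.40912651] [[-0.999, 0.043, 0.003], [0.043, 0.999, -0.002], [-0.003, -0.002, -1.0]] [ 0.90215437 -0.4112367  -3.16186635] 0.0449251783008711 29.98044580221176
sleeve_center wrist 0.57 [ 0.575  -0.0054  0.0924] [ 0.     -0.0056  0.3167]
sleeve_center top 0.63 [0.5768 0.0031 0.0102] [-0.0011  0.0031  0.3989]
sleeve_center top 0.57 [0.5723 0.0028 0.0969] [0.003  0.0025 0.3122]
sleeve_center scene 0.56 [0.5784 0.0014 0.0989] [-0.0031  0.0013  0.3102]
tongs_tip wrist 0.56 [ 0.578  -0.0009  0.1036] [-0.0028 -0.001   0.3055]
tongs_tip top 0.51 [5.771e-01 2.000e-04 1.033e-01] [-1.900e-03  1.000e-04  3.058e-01]
tongs_tip scene 0.74 [ 0.5748 -0.0032  0.0979] [ 3.000e-04 -3.400e-03  3.112e-01]
scene [[193.71010221 190.16272684]
 [198.69793099 246.46493826]]
wrist [[195.12789582 214.55325433]
 [194.94241472 185.04323723]]
```

View pics/v7.png

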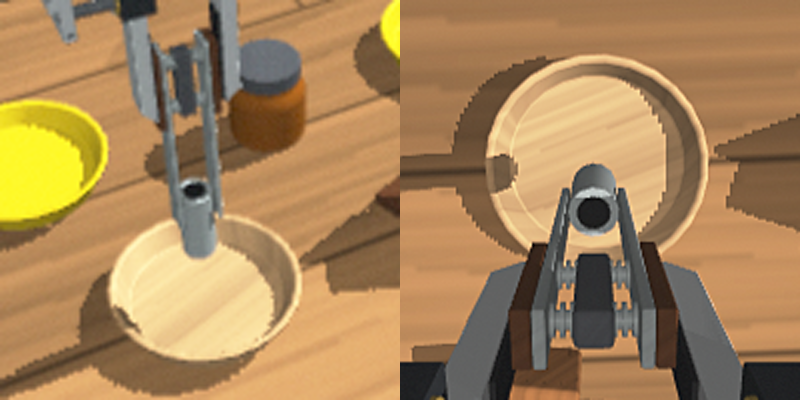

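The sleeve hangs vertical over the pale dish, at (194,188)–(199,247), matching the projected vertical axis. Lowering.

Emit:
play_rows(
  translation=[
    [0,0,0.4],
    [0,0,0.4],
    [0,0,0.3],
    [0,0,0.1],
    [0,0,0],
    [0,0,0],
  ],
  twist=[
    [0,0,0],
    [0,0,0],
    [0,0,0],
    [0,0,0],
    [0,0,0],
    [0,0,0],
  ],
  gripper=[-0.4,-0.4,-0.4,-0.4,-0.4,-0.4],
)

```text
time: 13.9
tool_pos: [0.5745, 0.0008, 0.3616]
ee_rot: [-3.14, 0.005, 3.099]
wrist_force: [0.6, 0.5, -3.0]
width: 0.0449
finger_force: 30.0
```

Emit:
play_rows(
  translation=[
    [0,0,0.08],
    [0,0,0],
    [0,0,0],
  ],
  twist=[
    [0,0,0],
    [0,0,0],
    [0,0,0],
  ],
  gripper=[-0.4,-0.4,-0.4],
)

```text
time: 14.2
tool_pos: [0.5744, 0.0008, 0.3579]
ee_rot: [-3.14, 0.004, 3.099]
wrist_force: [-0.5, 0.2, -2.5]
width: 0.0448
finger_force: 30.0
```

Emit:
play_rows(
  translation=[
    [0,0,0.08],
    [0,0,0],
    [0,0,0],
  ],
  twist=[
    [0,0,0],
    [0,0,0],
    [0,0,0],
  ],
  gripper=[-0.4,-0.4,-0.4],
)

```text
time: 14.5
tool_pos: [0.5743, 0.0008, 0.3542]
ee_rot: [-3.14, 0.003, 3.099]
wrist_force: [0.2, -0.3, -3.4]
width: 0.045
finger_force: 30.0
```

Emit:
play_rows(
  translation=[
    [0,0,0.06],
    [0,0,0],
    [0,0,0],
  ],
  twist=[
    [0,0,0],
    [0,0,0],
    [0,0,0],
  ],
  gripper=[-0.4,-0.4,-0.4],
)

```text
time: 14.8
tool_pos: [0.5744, 0.0008, 0.3518]
ee_rot: [-3.14, 0.003, 3.099]
wrist_force: [0.3, -0.3, -3.0]
width: 0.0448
finger_force: 30.0
```

Emit:
play_rows(
  translation=[
    [0,0,0.04],
    [0,0,0],
    [0,0,0],
  ],
  twist=[
    [0,0,0],
    [0,0,0],
    [0,0,0],
  ],
  gripper=[-0.4,-0.4,-0.4],
)

```text
time: 15.1
tool_pos: [0.5744, 0.0008, 0.3508]
ee_rot: [-3.14, 0.004, 3.099]
wrist_force: [0.3, 0.2, -1.4]
width: 0.0447
finger_force: 30.0
```

Emit:
play_rows(
  translation=[
    [0,0,0.04],
    [0,0,0],
    [0,0,0],
  ],
  twist=[
    [0,0,0],
    [0,0,0],
    [0,0,0],
  ],
  gripper=[-0.4,-0.4,-0.4],
)

```text
time: 15.4
tool_pos: [0.5743, 0.0008, 0.3508]
ee_rot: [-3.14, 0.006, 3.099]
wrist_force: [-1.3, 0.4, 5.4]
width: 0.0446
finger_force: 30.0
```

Emit:
play_rows(
  translation=[
    [0,0,-0.02],
    [0,0,0],
    [0,0,0],
    [0,0,0],
    [0,0,0],
    [0,0,0],
  ],
  twist=[
    [0,0,0],
    [0,0,0],
    [0,0,0],
    [0,0,0],
    [0,0,0],
    [0,0,0],
  ],
  gripper=[-0.04,0,0.05,0.1,0.15,0.17],
)

```text
time: 16.0
tool_pos: [0.5744, 0.0007, 0.3492]
ee_rot: [-3.14, 0.003, 3.099]
wrist_force: [0.3, -0.0, -2.2]
width: 0.0552
finger_force: 10.1
```

```bash
python3 look.py 8 sleeve_center tongs_tip
```

```text
16.0 [0.57436744 0.00074948 0.34915772] [[-0.999, 0.043, 0.003], [0.043, 0.999, -0.002], [-0.003, -0.002, -1.0]] [ 0.29969405 -0.03558055 -2.21404208] 0.055174587397665266 10.051615834236145
sleeve_center wrist 0.98 [ 0.5759 -0.0081  0.0375] [-0.001  -0.0082  0.3117]
sleeve_center top 0.39 [0.572  0.002  0.0348] [0.0033 0.0018 0.3143]
sleeve_center scene 0.48 [ 5.789e-01 -3.000e-04  3.870e-02] [-3.700e-03 -2.000e-04  3.105e-01]
sleeve_center scene 0.42 [0.5763 0.0053 0.0079] [-0.0007  0.0053  0.3413]
tongs_tip top 0.72 [ 0.5111 -0.2684  0.1299] [ 0.0524 -0.2712  0.2196]
tongs_tip top 0.54 [0.5743 0.0037 0.0398] [0.0011 0.0036 0.3093]
tongs_tip top 0.21 [ 0.5122 -0.268  -0.0021] [ 0.0517 -0.2705  0.3516]
tongs_tip scene 0.47 [0.5667 0.0054 0.1695] [0.0084 0.0047 0.1796]
```

Emit:
play_rows(
  translation=[
    [0,0,0],
    [0,0,-0.2],
    [0,0,-0.3],
    [0,0,-0.5],
    [0,0,-0.6],
    [0,0,-0.6],
    [0,0,-0.6],
    [0,0,0],
  ],
  twist=[
    [0,0,0],
    [0,0,0],
    [0,0,0],
    [0,0,0],
    [0,0,0],
    [0,0,0],
    [0,0,0],
    [0,0,0],
  ],
  gripper=[0.17,0.17,0.17,0.17,0.17,0.17,0.17,0.17],
)

```text
time: 17.25
tool_pos: [0.5738, 0.0011, 0.4677]
ee_rot: [-3.139, 0.014, 3.099]
wrist_force: [0.1, -0.7, -0.9]
width: 0.0553
finger_force: 10.0
```

```bash
python3 look.py 9 sleeve_center tongs_tip tongs_grip holder_mouth holder_socket
python3 - <<'E'
from h import *
p,R,o=cur()
# sleeve blob check in scene: vertical axis prediction
print(pix([[.5745,.001,.068],[.5745,.001,.008]],"scene"))
s=cv2.imread("pics/scene_9.png");hsv=cv2.cvtColor(s,cv2.COLOR_BGR2HSV)
print((hsv[175:265:4,275:320:3,1]//26).tolist().__repr__().replace("], ","\n").replace(", ","").replace("[","").replace("]",""))
E
```

```text
17.25 [0.5738255  0.00106225 0.46766664] [[-0.999, 0.043, 0.014], [0.043, 0.999, -0.003], [-0.014, -0.003, -1.0]] [ 0.14778359 -0.71325943 -0.85534052] 0.05526119784493523 9.99799132347107
sleeve_center wrist 0.85 [ 0.5768 -0.0074  0.034 ] [ 0.0027 -0.0072  0.4337]
sleeve_center top 0.47 [0.5727 0.0024 0.0379] [0.0072 0.0024 0.4297]
sleeve_center scene 0.76 [ 0.5763 -0.0007  0.0357] [ 0.0035 -0.0005  0.432 ]
tongs_tip top 0.46 [ 5.772e-01 -1.000e-04  1.579e-01] [ 9.000e-04 -2.000e-04  3.098e-01]
tongs_tip scene 0.58 [ 0.5737 -0.0021  0.1517] [ 0.0044 -0.0024  0.3159]
tongs_grip wrist 0.69 [0.5715 0.0008 0.2866] [4.80e-03 1.00e-04 1.81e-01]
tongs_grip top 0.52 [0.5746 0.0032 0.2827] [0.0019 0.0026 0.185 ]
tongs_grip scene 0.64 [0.5676 0.0033 0.2785] [0.009  0.0025 0.1891]
holder_mouth wrist 0.66 [0.5782 0.2389 0.0948] [0.011  0.2388 0.3721]
holder_mouth wrist 0.2 [ 0.7683 -0.0568  0.0024] [-0.1902 -0.0483  0.4681]
holder_mouth top 0.95 [0.5732 0.2446 0.0921] [0.0162 0.2443 0.3748]
holder_mouth scene 0.89 [0.5767 0.2446 0.0937] [0.0127 0.2444 0.3732]
holder_socket wrist 0.9 [0.6124 0.2547 0.027 ] [-0.0216  0.2562  0.4404]
holder_socket top 0.72 [0.6091 0.251  0.0266] [-0.0184  0.2523  0.4407]
holder_socket scene 0.72 [0.6111 0.2509 0.0325] [-0.0205  0.2523  0.4349]
[[294.663239   219.68743418]
 [296.13390125 236.35186767]]
540555550387787
550455550278777
540155550067777
541054550045777
553045444045445
555044554455455
554454545555555
455555555555555
544445544555554
555433444443455
433344334444444
333330010444444
333330000333444
233332000333344
333333000333334
333333000333333
334444002333333
444444343333333
443334333333334
433333333333334
454433333334444
445544444445545
444554455555445
```

The sleeve stands upright in the dish: its grey blob runs from row 219 to 239, on the predicted vertical axis. Carrying the tongs back to just outside the socket's mouth.

Run:
```python
from h import *
R1,a=pose(.29,np.pi/6)
S=np.array([.6122,.2532,.028])
q=S+.425*a+R1.apply([-.003,.001,0])
print(q,R1.as_matrix().round(3).tolist());plan(q,R1,11)
```

```text
[0.41077681 0.19413632 0.3975608 ] [[-0.83, -0.286, 0.479], [-0.248, 0.958, 0.143], [-0.5, 0.0, -0.866]]
T [[0.39, 0.42, 0.14], [0.38, 0.43, 0.13], [0.38, 0.44, 0.11], [0.37, 0.45, 0.1], [0.36, 0.46, 0.09], [0.35, 0.47, 0.07], [0.34, 0.48, 0.06], [0.33, 0.49, 0.05], [0.31, 0.5, 0.04], [0.3, 0.51, 0.03], [0.29, 0.52, 0.02]] W [-0.08, -0.47, -0.29]
```

Emit:
play_rows(
  translation=[
    [0.39,0.42,0.14],
    [0.38,0.43,0.13],
    [0.38,0.44,0.11],
    [0.37,0.45,0.1],
    [0.36,0.46,0.09],
    [0.35,0.47,0.07],
    [0.34,0.48,0.06],
    [0.33,0.49,0.05],
  ],
  twist=[
    [-0.08,-0.47,-0.29],
    [-0.08,-0.47,-0.29],
    [-0.08,-0.47,-0.29],
    [-0.08,-0.47,-0.29],
    [-0.08,-0.47,-0.29],
    [-0.08,-0.47,-0.29],
    [-0.08,-0.47,-0.29],
    [-0.08,-0.47,-0.29],
  ],
  gripper=[0.15,0.15,0.15,0.15,0.15,0.15,0.15,0.15],
)

```text
time: 18.95
tool_pos: [0.4542, 0.1411, 0.4151]
ee_rot: [3.124, 0.385, -2.951]
wrist_force: [0.4, 0.6, -1.5]
width: 0.0543
finger_force: 10.3
```

Emit:
play_rows(
  translation=[
    [0.31,0.5,0.04],
    [0.3,0.51,0.03],
    [0.29,0.52,0.02],
    [0,0,0],
    [0,0,0],
  ],
  twist=[
    [-0.08,-0.47,-0.29],
    [-0.08,-0.47,-0.29],
    [-0.08,-0.47,-0.29],
    [0,0,0],
    [0,0,0],
  ],
  gripper=[0.15,0.15,0.15,0.15,0.15],
)

```text
time: 19.45
tool_pos: [0.4106, 0.1935, 0.3978]
ee_rot: [-3.14, 0.524, -2.856]
wrist_force: [0.4, -0.5, -1.6]
width: 0.0545
finger_force: 10.3
```

```bash
python3 look.py 10 tongs_tip tongs_grip holder_mouth holder_socket
python3 - <<'E'
from h import *
p,R,o=cur()
R1,a=pose(.29,np.pi/6)
S=np.array([.6122,.2532,.028]);print("in socket frame(tool axes)",R1.inv().apply(p-S),(R.inv()*R1).as_rotvec())
print(R.inv().apply(S+.425*a+R1.apply([-.003,.001,0])-p)/.04)
E
```

```text
19.45 [0.41062969 0.1934531  0.39783809] [[-0.831, -0.281, 0.481], [-0.244, 0.96, 0.14], [-0.501, -0.001, -0.866]] [ 0.3681502  -0.45157354 -1.60821646] 0.05449775994059271 10.3111432492733
tongs_tip top 0.63 [0.5615 0.237  0.1308] [-0.0023 -0.0004  0.3098]
tongs_tip top 0.59 [0.6111 0.2535 0.0271] [0.0044 0.0016 0.4257]
tongs_tip scene 0.97 [0.558  0.2362 0.1305] [ 1.000e-03 -2.000e-04  3.082e-01]
tongs_grip wrist 0.92 [0.4973 0.216  0.2387] [ 0.0022 -0.0026  0.1826]
tongs_grip scene 0.57 [ 0.5125 -0.2672  0.0013] [ 0.2263 -0.4703  0.3277]
holder_mouth wrist 0.76 [0.5795 0.2378 0.0952] [ 0.0004 -0.0047  0.3494]
holder_mouth wrist 0.43 [0.6124 0.2531 0.0291] [0.0024 0.0008 0.4245]
holder_mouth top 0.94 [0.572  0.2427 0.0937] [0.0062 0.0022 0.3477]
holder_mouth top 0.68 [ 0.7723 -0.0634 -0.0036] [-0.0368 -0.3478  0.4854]
holder_mouth scene 0.76 [0.5792 0.24   0.0928] [ 0.0013 -0.0025  0.3516]
holder_socket wrist 0.7 [0.6132 0.2555 0.0298] [0.0008 0.0029 0.4246]
holder_socket top 0.72 [0.6123 0.2556 0.0257] [0.0036 0.0033 0.4278]
holder_socket top 0.34 [ 0.7746 -0.0636 -0.0055] [-0.0377 -0.3487  0.4881]
holder_socket scene 0.94 [0.6089 0.2537 0.0307] [0.0044 0.0024 0.4216]
holder_socket scene 0.25 [0.5762 0.0011 0.0128] [ 0.1021 -0.2308  0.386 ]
in socket frame(tool axes) [-3.06617460e-03  2.77453667e-04 -4.25159417e-01] [-0.003046    0.00127866 -0.00449102]
[0.00174056 0.01806809 0.00392822]
```

Emit:
play_rows(
  translation=[
    [0.06,0,0.2],
    [0,0,0.3],
    [0,0,0.3],
    [0,0,0.3],
    [0,0,0.3],
    [0,0,0.3],
    [0,0,0],
  ],
  twist=[
    [0,0,0],
    [0,0,0],
    [0,0,0],
    [0,0,0],
    [0,0,0],
    [0,0,0],
    [0,0,0],
  ],
  gripper=[0.15,0.15,0.15,0.15,0.15,0.15,0.15],
)

```text
time: 20.9
tool_pos: [0.4419, 0.2024, 0.3349]
ee_rot: [-3.141, 0.52, -2.857]
wrist_force: [-0.9, 0.3, -2.3]
width: 0.0544
finger_force: 10.3
```

```bash
python3 look.py 11 tongs_grip
python3 - <<'E'
from h import *
p,R,o=cur()
R1,a=pose(.29,np.pi/6)
S=np.array([.6122,.2532,.028]);print("in socket frame(tool axes)",R1.inv().apply(p-S),(R.inv()*R1).as_rotvec(),R.inv().apply(o["wrist_force"]))
E
```

```text
20.9 [0.44188328 0.20237884 0.33493621] [[-0.833, -0.281, 0.477], [-0.244, 0.96, 0.139], [-0.497, -0.001, -0.868]] [-0.91710556  0.27130314 -2.27750326] 0.05435266295078133 10.310824066400528
tongs_grip wrist 0.83 [0.526  0.2267 0.173 ] [ 0.0045 -0.0002  0.184 ]
tongs_grip top 0.55 [0.5264 0.2254 0.1769] [ 0.0025 -0.0015  0.1807]
tongs_grip scene 0.89 [0.5241 0.2299 0.1749] [0.0043 0.0034 0.1819]
in socket frame(tool axes) [-1.25263546e-03  1.17765417e-04 -3.57934599e-01] [-0.00295952  0.00301203 -0.00446335] [ 0.04163208 -0.42136857  0.75769234]
```

The tips are in the mouth with no force. Continuing down.

Emit:
play_rows(
  translation=[
    [0,0,0.25],
    [0,0,0.3],
    [0,0,0.3],
    [0,0,0.15],
    [0,0,0],
    [0,0,0],
  ],
  twist=[
    [0,0,0],
    [0,0,0],
    [0,0,0],
    [0,0,0],
    [0,0,0],
    [0,0,0],
  ],
  gripper=[0.15,0.15,0.15,0.15,0.15,0.15],
)

```text
time: 21.8
tool_pos: [0.461, 0.2081, 0.3027]
ee_rot: [-3.141, 0.524, -2.857]
wrist_force: [-0.0, -0.2, -1.9]
width: 0.0537
finger_force: 10.3
```

Emit:
play_rows(
  translation=[
    [0,0,0.07],
    [0,0,0],
    [0,0,0],
  ],
  twist=[
    [0,0,0],
    [0,0,0],
    [0,0,0],
  ],
  gripper=[0.15,0.15,0.15],
)

```text
time: 22.1
tool_pos: [0.4622, 0.2084, 0.301]
ee_rot: [-3.141, 0.525, -2.857]
wrist_force: [0.1, 0.5, -2.5]
width: 0.0542
finger_force: 10.3
```

Emit:
play_rows(
  translation=[
    [0,0,0.05],
    [0,0,0],
    [0,0,0],
  ],
  twist=[
    [0,0,0],
    [0,0,0],
    [0,0,0],
  ],
  gripper=[0.15,0.15,0.15],
)

```text
time: 22.4
tool_pos: [0.4632, 0.2087, 0.2989]
ee_rot: [-3.141, 0.525, -2.857]
wrist_force: [0.1, -0.3, -1.0]
width: 0.0541
finger_force: 10.3
```

Emit:
play_rows(
  translation=[
    [0,0,0.06],
    [0,0,0],
    [0,0,0],
  ],
  twist=[
    [0,0,0],
    [0,0,0],
    [0,0,0],
  ],
  gripper=[0.15,0.15,0.15],
)

```text
time: 22.7
tool_pos: [0.4644, 0.209, 0.2967]
ee_rot: [-3.141, 0.525, -2.857]
wrist_force: [0.7, 0.6, -1.7]
width: 0.0541
finger_force: 10.3
```

Emit:
play_rows(
  translation=[
    [0,0,0.06],
    [0,0,0],
    [0,0,0],
  ],
  twist=[
    [0,0,0],
    [0,0,0],
    [0,0,0],
  ],
  gripper=[0.15,0.15,0.15],
)

```text
time: 23.0
tool_pos: [0.4657, 0.2094, 0.2951]
ee_rot: [-3.141, 0.526, -2.857]
wrist_force: [0.1, -0.8, -0.4]
width: 0.0541
finger_force: 10.2
```

Emit:
play_rows(
  translation=[
    [0,0,0.05],
    [0,0,0],
    [0,0,0],
  ],
  twist=[
    [0,0,0],
    [0,0,0],
    [0,0,0],
  ],
  gripper=[0.15,0.15,0.15],
)

```text
time: 23.3
tool_pos: [0.4669, 0.2097, 0.295]
ee_rot: [-3.141, 0.529, -2.857]
wrist_force: [-4.2, -2.2, 5.2]
width: 0.0544
finger_force: 10.0
```

Emit:
play_rows(
  translation=[
    [0,0,0.05],
    [0,0,0],
    [0,0,0],
  ],
  twist=[
    [0,0,0],
    [0,0,0],
    [0,0,0],
  ],
  gripper=[0.15,0.15,0.15],
)

```text
time: 23.6
tool_pos: [0.4683, 0.2101, 0.2947]
ee_rot: [-3.141, 0.532, -2.857]
wrist_force: [-4.7, -1.7, 8.4]
width: 0.0543
finger_force: 9.9
```

Contact along the axis at the depth where the tongs were picked up, so they are seated. Opening and backing off.

Emit:
play_rows(
  translation=[
    [0,0,-0.03],
    [0,0,0],
    [0,0,0],
    [0,0,0],
    [0,0,0],
    [0,0,0],
  ],
  twist=[
    [0,0,0],
    [0,0,0],
    [0,0,0],
    [0,0,0],
    [0,0,0],
    [0,0,0],
  ],
  gripper=[0.2,0.3,0.5,0.8,1,1],
)

```text
time: 24.2
tool_pos: [0.4668, 0.2098, 0.2918]
ee_rot: [-3.141, 0.524, -2.857]
wrist_force: [0.2, 0.1, -0.1]
width: 0.0898
finger_force: 0.0
```

Emit:
play_rows(
  translation=[
    [0,0,0],
    [0,0,-0.2],
    [0,0,-0.4],
    [0,0,-0.6],
    [0,0,-0.7],
    [0,0,-0.7],
    [0,0,-0.5],
    [0,0,0],
  ],
  twist=[
    [0,0,0],
    [0,0,0],
    [0,0,0],
    [0,0,0],
    [0,0,0],
    [0,0,0],
    [0,0,0],
    [0,0,0],
  ],
  gripper=[1,1,1,1,1,1,1,1],
)

```text
time: 25.0
tool_pos: [0.4067, 0.1923, 0.4041]
ee_rot: [-3.142, 0.533, -2.857]
wrist_force: [1.0, -0.0, 0.5]
width: 0.0941
finger_force: 0.0
```

```bash
python3 look.py 12 tongs_grip sleeve_center jar mallet bowl | cut -c1-75
python3 - <<'E'
from h import *
R1,a=pose(.29,np.pi/6);S=np.array([.6122,.2532,.028])
for c in ["wrist","top","scene"]:
  for d in robot.spot_point("tongs_grip",c)[:1]: print(R1.inv().apply(np.array(d["centre"])-S))
a0=cv2.imread("pics/s0.png").astype(int);a1=cv2.imread("pics/scene_12.png").astype(int)
m=(abs(a0-a1).max(2)>60);print(m[140:240,350:425].sum(), m[140:190,350:425].sum())
E
```

```text
25.0 [0.40667883 0.19230651 0.40405876] [[-0.826, -0.281, 0.488], [-0.242, 
tongs_grip wrist 0.89 [0.5444 0.235  0.1295] [0.0155 0.0023 0.3097]
tongs_grip top 0.53 [0.5465 0.2291 0.1323] [ 0.0137 -0.004   0.3075]
tongs_grip top 0.39 [0.5753 0.2439 0.0914] [0.0071 0.0021 0.3589]
sleeve_center wrist 0.65 [ 0.5749 -0.0047  0.0372] [ 0.0952 -0.2363  0.3698
sleeve_center top 0.54 [5.707e-01 5.000e-04 3.640e-02] [ 0.0978 -0.2302  0.
sleeve_center top 0.33 [0.5741 0.2463 0.0958] [0.0053 0.0048 0.3548]
sleeve_center scene 0.73 [0.5764 0.0011 0.038 ] [ 0.0921 -0.2312  0.3707]
jar top 0.74 [ 0.403   0.1362 -0.0046] [ 0.2244 -0.0528  0.3421]
jar top 0.56 [0.6156 0.2507 0.0319] [ 0.0024 -0.0027  0.4308]
jar scene 0.8 [0.4091 0.1384 0.0014] [ 0.2158 -0.0524  0.3402]
jar scene 0.43 [ 0.5713  0.0062 -0.0024] [ 0.1157 -0.2249  0.4037]
mallet wrist 0.71 [ 0.7713 -0.0573  0.0053] [-0.0382 -0.342   0.4856]
mallet top 0.87 [ 0.7724 -0.0624 -0.0008] [-0.0347 -0.3472  0.4907]
mallet scene 0.83 [ 0.77   -0.057   0.0044] [-0.0367 -0.3414  0.4858]
bowl wrist 0.69 [0.5717 0.0053 0.0094] [ 0.1095 -0.2258  0.3936]
bowl wrist 0.53 [0.6191 0.2515 0.0344] [-0.0019 -0.0029  0.4304]
bowl top 0.98 [ 0.7295 -0.2593  0.0014] [ 0.0473 -0.5241  0.4397]
bowl top 0.62 [ 0.5139 -0.27   -0.0051] [ 0.2313 -0.4738  0.3386]
bowl top 0.6 [ 0.7726 -0.061   0.    ] [-0.0356 -0.3459  0.4903]
bowl scene 0.73 [ 0.7293 -0.2652  0.0018] [ 0.0486 -0.5297  0.4384]
[ 0.01002183  0.00194752 -0.12298821]
[ 0.0083402  -0.00430662 -0.12525049]
289 289
```

```bash
python3 -c "
from bench import robot
print(robot.close_job())"
```

```text
the job is handed in; nothing more can be done
None
```

The job is handed in (no verdict returned): by the last camera readings, the sleeve stands upright near the centre of the pale dish, the tongs are back down in their holder, and the mallet, jar and bowl have not moved.

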